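# Feed a tray of organ pipes through a gated chute

## Robot

A 6-joint arm with a two-finger parallel gripper is mounted at the origin on the work surface. World frame = base frame: x ahead of the robot, y to its left, z up, the work surface at z = 0. Lengths are in m, angles in rad, forces in N, time in s.
With the tool pointing down it reaches from about 0.25 to 0.775 m from the base axis. Payload 4 kg.
Tool frame: the origin (TCP) lies on the centre line of the jaws, within the pads' length; the fingertips stand 8 mm ahead of it and the grasp point (between the pads) lies 11 mm behind it; z points along the fingers, y is the direction in which the jaws open and shut (so a half turn about z gives the same grasp; the last joint's range is limited). The gripper opens to 94 mm and grips with 3 to 60 N. Pads are 16 mm wide; open, the fingers measure 119 mm over their backs; the gripper's body (75 mm by 177 mm) begins 78 mm behind the grasp point.
Start: joints at [1.064, 0.087, 1.371, -0, 1.684, -0.103], TCP at [0.216, 0.506, 0.214] pointing down, gripper open.
Joint ranges: [-3.1, 3.1], [-0.76, 2.03], [0.27, 2.55], [-1.08, 4.22], [0.17, 2.65], [-2.57, 2.57]. Speed limits (rad/s): [2.79, 2.79, 3.14, 3.14, 3.14, 3.14].

## Interface

Orientations are given as [roll, pitch, yaw] about the fixed x, y, z axes, in that order (R = Rz(yaw) Ry(pitch) Rx(roll)).
In Python, from bench import robot, cams, close_job gives the robot as it stands.
- The arm moves only by the tool arm_command, never from a script. Its argument "plan" is one flat list of numbers, 7 for each row, row after row: the shift along the tool's x, y, z in cm, then the turn, a rotation vector about the tool's x, y, z in degrees, then the closure, from 0 (fully open) to 1 (shut). A call has 1 to 8 rows; each row shifts and turns the commanded pose from where the row before left it, along the tool's axes as they then stand; what a row does not reach is not made up. A row lasts 1/8 s, in which the tool goes at most 62.5 mm and 10.7 degrees, less where a joint would pass 70% of its speed; a pose out of reach is approached as far as the arm can. A call with a gripper value outside its range is refused whole. The fingers move at their own pace and stop on an object; the grip force is fixed at half the most. Time passes only in rows, so rows that do not move let the fingers close. It gives the time, the measured TCP pose, the force and the opening at its end, in the units of the state.
- robot.get_obs(): the state, without advancing time (a new reading comes with each control period).
- cams.snapshot(name): name is "scene" or "side" or "wrist"; returns a dict with "pixels" (420x560x3 uint8, red, green, blue), "fov_y" (degrees; the focal length in pixels is half the picture's height over the tangent of half this angle, whatever the lens; pixels are square), "cx", "cy" (the principal point, pixels), "k1" (the pictures are not rectified: a ray, as slopes to the right and down, at radius r is drawn at 1 + k1 r^2 times it, then the intrinsics apply), "camera_from_world" (4x4, takes a point from world to camera coordinates); the wrist camera has in their place "tool_from_camera" (4x4, takes a point from camera to tool coordinates, whose origin is the TCP and whose axes are the flange's). Camera axes: x right, y up, looking along -z (the intrinsics and any distortion apply to the point x, -y, -z); pixel columns grow to the right and rows downward; lengths in m; the calibration is good to about 2 mm. A picture is of the moment at which its call begins: read the wrist's pose just before it. There is no depth.
- close_job(): hands the job in, once; it reports no verdict.
The state is a dict: "time": time; "joint_positions": joint angles; "qvel": joint speeds; "joint_torque": joint torques, N m; "tool_pos": TCP position; "ee_rot": TCP orientation; "wrist_force": force on the tool from outside, world axes, zero at the start; "wrist_torque": the same for the moment, N m; "width": finger opening in m.
Only numpy, scipy, OpenCV 4.12 (cv2) and the standard library are available. Lean on these libraries where they do the work, as an engineer would, in place of code of your own. Each camera call takes 0.05 s, during which the arm holds its last target.

## Task

Push the little tray of organ pipes along the wooden chute into the bay behind the gate: press the gate's long treadle down with one fingertip and keep it down, so that the gate stays open and never touches the tray, while the other finger pushes the tray's upright end plate until the part with the pipes is wholly past the gate. Then let the treadle up, so that the gate drops shut behind the pipes, over the tray's low tongue, and take the hand away. Do not lift or tip the tray, and leave the other things on the bench where they are.

Things in the scene. Friction and masses are not known exactly. Their poses are not given: they have to be found in the camera images.
- chute: Wooden chute, fixed, 405 x 116 mm. Origin on the bench top on its middle line. x = push direction, y across, z up. Floor 40 mm above the bench; 96 mm between walls 10 mm thick; the +y wall's top is 64 mm above the bench, the -y wall's 55 mm. Open at x = -215 mm; an end board at x = +180 mm closes the bay.
- gate_line (a point): Point on the chute floor, mid-width, under the middle of the gate blade: x = 70 mm, y = 0, z = 40 mm in the chute's frame. Same axes as the chute.
- gate: Spring gate: treadle plate, rod and blade, one piece on a level hinge along x above the chute's -y wall. Origin on the hinge axis: x 0, y -53, z 66 mm in the chute's frame; shut, its axes are the chute's. Pressing the treadle down (2 to 9 N) turns it about x, lifting the blade; stop at 0.85 rad. The blade clears the pipe part of the tray from 0.35 rad up.
- treadle_mid (a point): Middle of the treadle's upper face, 34 mm out from the hinge axis. A flat plate, x = -210 to +30 mm in the chute's frame, from 6 to 62 mm out from the hinge axis, away from the chute. Gate shut: it slopes up outwards by 0.6 rad, outer edge 101 mm above the bench; gate open by 0.6 rad: level, its top 66 mm above the bench everywhere.
- blade_edge (a point): Middle of the lower edge of the gate's blade. The blade is 8 mm thick along the chute; shut, it bars the chute from y = -20 to +40 mm, its lower edge 14 mm above the chute floor.
- tray: Loose wooden pipe tray on the chute floor, 0.25 to 0.5 kg; x = push direction, z up; origin under the centre of the pipe part: 80 mm long, 88 wide, 24 high, with five small metal pipes lying across it. Behind it a flat tongue 75 mm long, 40 wide, 8 high, ending in an upright push plate 8 mm thick, 88 wide, 55 high.
- tray_nose (a point): Middle of the front face of the tray's pipe part, 12 mm above its underside.
- tray_back (a point): Middle of the rear face of the tray's pipe part, 12 mm above its underside.
- push_face (a point): On the rear face of the tray's push plate (the face to push), mid-width, 40 mm above the tray's underside (80 mm above the bench).
- block: Bystander: dark wooden block 60 x 40 x 30 mm; origin under its centre.
- cone: Bystander: brass tuning cone, 44 mm across, 55 mm high; origin under its centre.
- jar: Bystander: jar 56 mm across, 60 mm high; origin under its centre.
- wood_pipe: Bystander: square wooden organ pipe lying flat, 30 x 30 mm, 220 mm long along its y axis; origin under its middle.
- tape: Bystander: cardboard ring lying flat, 80 mm across, 25 mm high; origin under its centre.
- tin: Bystander: tin 64 mm across, 75 mm high; origin under its centre.
- mallet: Bystander: small hammer lying on the bench.
Not all that is in view belongs to the job. Leave any green or red look-alike of the tray alone.

How it is judged:
On the way, in this order (a step that is already met when the one before it is completed fails the run):
1. a finger presses the treadle and holds the gate open while the tray is still in front of it (angle between the z axis of gate and the z axis of chute, either way round above 0.3 rad and contact force between the fingers and gate_treadle above 0.3 N and x of tray_nose in the frame of gate_line below -0.004 m), for 0.2 s.
2. with the treadle still held down, a finger pushes the tray while its pipe part is under the open gate (angle between the z axis of gate and the z axis of chute, either way round above 0.3 rad and contact force between the fingers and gate_treadle above 0.3 N and x of tray_nose in the frame of gate_line above 0.015 m and x of tray_back in the frame of gate_line below 0 m and contact force between the fingers and tray above 0.1 N), for 0.05 s.
At the end, for the whole second after the job is handed in: The pipe part of the tray is wholly past the gate (rear face at least 5 mm beyond the middle of the blade), flat on the chute floor and at rest; the gate is shut (under 0.06 rad) behind it; the other things are within 30 mm of where they stood (angle between the z axis of gate and the z axis of chute, either way round below 0.06 rad and x of tray_back in the frame of gate_line above 0.005 m and angle between tray's own z axis and vertical below 0.05 rad and z of tray in the frame of chute between 0.035 and 0.045 m and linear speed of tray below 0.01 m/s and distance of each of block, cone, jar, wood_pipe, tape, tin, mallet from where it was at the start of the episode below 0.03 m); the robot touches nothing.
It fails at once if the gate touches the tray (over 1.5 N) (contact force between gate and tray above 1.5 N).
It fails at once if the tray is lifted or tipped (z of tray in the frame of chute above 0.052 m or angle between tray's own z axis and vertical above 0.15 rad).
It fails at once if another thing on the bench is shifted by over 30 mm (distance of any of block, cone, jar, wood_pipe, tape, tin, mallet from where it was at the start of the episode above 0.03 m).
It also fails if it takes over 42 s, if anything falls off the work surface, if the arm or the gripper's body presses on something with over 40 N, if the wrist force passes 120 N, or if a joint passes its speed limit or range.

## Working session

There is one attempt and no reset: what is moved stays moved. The work goes in short steps, Python scripts to look and compute and a tool call to move; the robot and the scene stay as the last step left them, time stands still between calls to the robot, and variables do not carry over. Pictures are saved under pics/ and viewed, and the job is handed in when it is done.

Besides the shell and the picture viewer there is one more tool, called after ">>>" as name(argument=value, ...), one argument or row to a line, values as JSON. arm_command: Moves the arm, as the interface text tells. Its arguments: {"type":"object","properties":{"plan":{"type":"array","items":{"type":"number"}}},"required":["plan"]}

```bash
ls; mkdir -p pics; python3 - <<'E'
from bench import robot,cams
import cv2
print(robot.get_obs())
for n in ["scene","side","wrist"]:
    s=cams.snapshot(n); cv2.imwrite(f"pics/a_{n}.png",s["pixels"][:,:,::-1]); print(n,{k:v for k,v in s.items() if k!="pixels"})
E
```

```text
pics
{'time': 0.0, 'joint_positions': array([ 1.06390333e+00,  8.79548692e-02,  1.37225768e+00,  2.42253622e-05,
        1.68357371e+00, -1.03127294e-01]), 'qvel': array([-0.00088871,  0.00135737, -0.00136177,  0.00176836, -0.00152609,
        0.00040395]), 'joint_torque': array([ 3.41645227e-04, -3.40194833e+01, -3.02418745e+01,  7.19359796e-02,
        3.31833679e-02, -1.61422536e-04]), 'tool_pos': array([0.21583954, 0.50530597, 0.21230249]), 'ee_rot': array([-3.13941318e+00, -2.49769246e-04,  2.73782938e+00]), 'wrist_force': array([-0.23658203,  0.77223249,  0.13736892]), 'wrist_torque': array([0.0124482 , 0.01347504, 0.01713181]), 'width': 0.09385855541336903}
scene {'fov_y': 54.152745029623304, 'cx': 275.8061116093113, 'cy': 211.40582541548002, 'k1': -0.016905606293678592, 'camera_from_world': array([[-0.45266002,  0.89142433,  0.02148413,  0.22063155],
       [-0.5851342 , -0.31513588,  0.74719967,  0.23665653],
       [ 0.67284238,  0.32565631,  0.66425228, -1.63271536],
       [ 0.        ,  0.        ,  0.        ,  1.        ]])}
side {'fov_y': 48.0096620987969, 'cx': 278.73566012943064, 'cy': 211.61807415032078, 'k1': -0.06946319165624697, 'camera_from_world': array([[-0.99906253, -0.04326578,  0.00146382,  0.49229706],
       [ 0.03102129, -0.69191725,  0.72131005, -0.06018121],
       [-0.0301952 ,  0.72067925,  0.69261076, -1.33646586],
       [ 0.        ,  0.        ,  0.        ,  1.        ]])}
wrist {'fov_y': 67.88205885121793, 'cx': 277.5133704858586, 'cy': 211.76867923612767, 'k1': -0.030164984405768022, 'tool_from_camera': array([[-8.62874906e-05,  9.58441175e-01,  2.85290214e-01,
         8.37937983e-02],
       [ 9.99999957e-01,  1.63032681e-04, -2.45258139e-04,
        -8.88635104e-04],
       [-2.81577127e-04,  2.85290181e-01, -9.58441148e-01,
        -1.70064001e-01],
       [ 0.00000000e+00,  0.00000000e+00,  0.00000000e+00,
         1.00000000e+00]])}
```

View pics/a_scene.png

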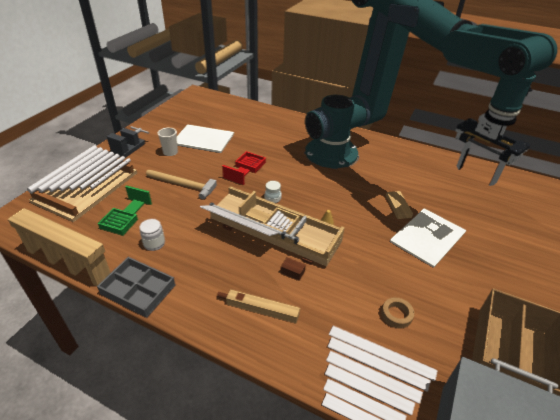

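View pics/a_side.png

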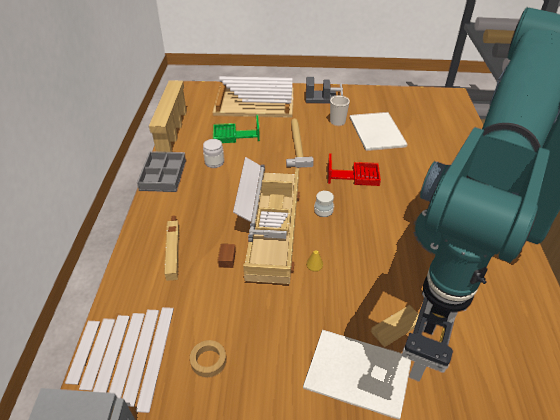

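View pics/a_wrist.png

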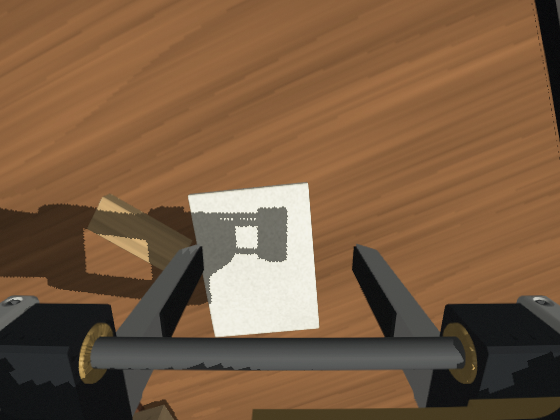

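Candidates for the tray: natural wooden one in the chute (scene 275,215 / side 272,220), green look-alike (scene 125,212), red look-alike (scene 243,167). I choose the natural one in the chute. I'll check it in a close crop.

```bash
python3 - <<'E'
import cv2
a=cv2.imread("pics/a_scene.png")[170:290,185:365]; cv2.imwrite("pics/b_scene.png",cv2.resize(a,None,fx=4.4,fy=4.4,interpolation=cv2.INTER_CUBIC))
a=cv2.imread("pics/a_side.png")[150:295,215:345]; cv2.imwrite("pics/b_side.png",cv2.resize(a,None,fx=4,fy=4,interpolation=cv2.INTER_CUBIC))
E
```

```text
(no output)
```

View pics/b_scene.png

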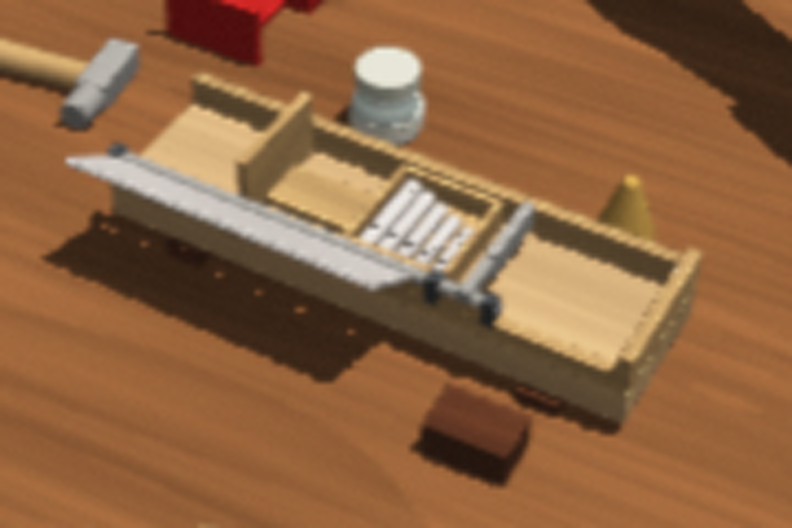

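View pics/b_side.png

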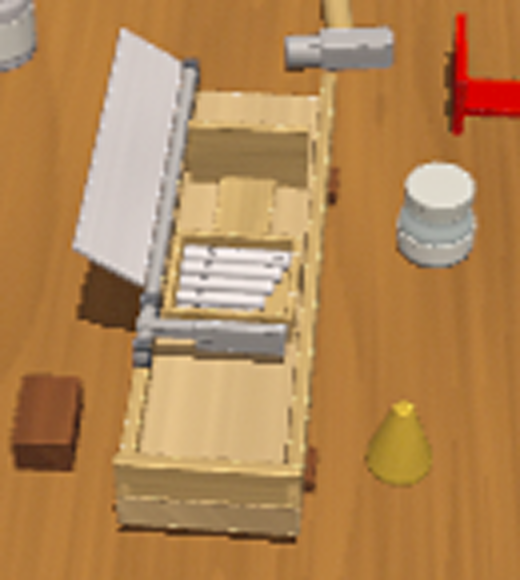

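Confirmed: natural wooden tray with metal pipes inside the chute, its nose just before the gate (scene crop ~(465,255)). The treadle is on the world +x side and the push direction is roughly world +y. Next I'll fit the poses.

```bash
cat > h.py <<'E'
import numpy as np,pickle
from scipy.optimize import least_squares
from scipy.spatial.transform import Rotation as Ro
def proj(s,P):
    P=np.atleast_2d(P); T=s["camera_from_world"]; c=P@T[:3,:3].T+T[:3,3]
    u=c[:,0]/-c[:,2]; v=-c[:,1]/-c[:,2]; r2=u*u+v*v; k=1+s["k1"]*r2
    f=210/np.tan(np.radians(s["fov_y"]/2))
    return np.c_[s["cx"]+f*u*k, s["cy"]+f*v*k]
def c2w(p,q):  # chute pose (x,y,yaw) ; q in m
    q=np.atleast_2d(q); c,s_=np.cos(p[2]),np.sin(p[2])
    return np.c_[p[0]+c*q[:,0]-s_*q[:,1],p[1]+s_*q[:,0]+c*q[:,1],q[:,2]]
def treadle(x,out,th=0.0):
    a=.6-th; return [x,-.053-out*np.cos(a),.066+out*np.sin(a)]
E
python3 - <<'E'
from h import *
from bench import cams
S={n:cams.snapshot(n) for n in("scene","side")}
for n in S: S[n].pop("pixels")
pickle.dump(S,open("S.pkl","wb"))
sc=lambda x,y:(185+x/4.4,170+y/4.4); sd=lambda x,y:(215+x/4,150+y/4)
T=treadle
obs=[("scene",[-.215,.058,.064],sc(195,76)),("scene",T(-.21,.062),sc(68,160)),("scene",T(.03,.062),sc(378,289)),
("scene",T(.03,.006),sc(425,276)),
("side",T(-.21,.062),sd(122,28)),("side",T(.03,.062),sd(75,249)),("side",T(.03,.006),sd(140,284)),
("side",T(-.21,.006),sd(186,65)),("scene",[.19,-.058,0],sc(617,430)),("side",[.19,-.058,0],sd(118,529)),("side",[.19,.058,0],sd(298,537))]
def res(p): return np.concatenate([proj(S[n],c2w(p,q))[0]-o for n,q,o in obs])
r=least_squares(res,[.47,-.0,1.57],loss="soft_l1")
print(r.x,np.degrees(r.x[2])); print(np.round(res(r.x).reshape(-1,2),1))
p=r.x; np.save("p.npy",p)
# tray: nose/plate
# plate front top edge mid tray x=-.115, z=.095; side (187,130),(310,132); pipe part rear top edge side (172,238),(295,240) z=.064
def solve(n,obsuv,y,z):
    return least_squares(lambda a: proj(S[n],c2w(p,[a[0],y,z]))[0]-obsuv,[0.]).x[0]
for y,uv in((-.044,sd(187,130)),(.044,sd(310,133))): print("plate front x",solve("side",uv,y,.095), "tray x",solve("side",uv,y,.095)+.115)
for y,uv in((-.044,sd(172,238)),(.044,sd(295,241))): print("pipe rear x",solve("side",uv,y,.064))
for y,uv in((.044,sc(500,205)),): print("nose top corner",solve("scene",uv,y,.064))
for y,uv in((.044,sc(310,97)),(-.044,sc(243,165))): print("plate top scene",solve("scene",uv,y,.095))
E
```

```text
[0.50790833 0.01881162 1.53957047] 88.21089020380225
[[ 0.5 -2. ]
 [-0.1 -1.4]
 [-0.2 -2.3]
 [-3.2 -1.3]
 [-1.2 -0.2]
 [-0.9 -0.7]
 [ 0.6 -0.1]
 [-1.7 -0.5]
 [ 1.4  0.4]
 [-0.1  1.9]
 [ 0.1  2.7]]
plate front x -0.10199135950574735 tray x 0.013008640494252655
plate front x -0.104976118959179 tray x 0.010023881040821012
pipe rear x -0.02160806169308547
pipe rear x -0.024930664308466827
nose top corner 0.04808821734807576
plate top scene -0.10587590754013487
plate top scene -0.10685209275611368
```

>>> arm_command(
  plan=[0,0,0,0,0,9.8,0,0,0,0,0,0,9.8,0,0,0,0,0,0,9.8,0,0,0,0,0,0,9.8,0,0,0,0,0,0,9.8,0,0,0,0,0,0,9.8,0,0,0,0,0,0,9.9,0,0,0,0,0,0,0,0],
)

```text
time: 1.25
tool_pos: [0.2161, 0.5057, 0.2133]
ee_rot: [-3.141, 0.0, 1.541]
wrist_force: [-0.4, 0.8, 0.6]
width: 0.0936
```

```bash
cat >> h.py <<'E'
def tool_delta(target_xyz,yaw,obs):
    """shift in tool axes (cm) and turn (deg) to reach target, tool down at yaw"""
    R=Ro.from_euler("xyz",obs["ee_rot"]); d=R.inv().apply(np.array(target_xyz)-obs["tool_pos"])
    Rt=Ro.from_euler("xyz",[np.pi,0,yaw]); return d*100,np.degrees((R.inv()*Rt).as_rotvec())
def tool_in_chute(p,obs):
    c,s=np.cos(p[2]),np.sin(p[2]); d=obs["tool_pos"][:2]-p[:2]
    return np.array([c*d[0]+s*d[1],-s*d[0]+c*d[1],obs["tool_pos"][2]])
E
python3 - <<'E'
from h import *
from bench import robot
o=robot.get_obs();p=np.load("p.npy")
print(o["time"],o["tool_pos"],o["ee_rot"],tool_delta(c2w(p,[-.135,-.045,.21])[0],p[2],o))
E
```

```text
1.25 [0.21607057 0.50567934 0.21331988] [-3.14143251e+00  2.69087290e-04  1.54076518e+00] (array([-61.29380391,  35.11644075,   0.34285827]), array([-0.00916606,  0.01542305,  0.06845069]))
```

>>> arm_command(
  plan=[-4.7,2.7,0,0,0,0,0,-4.7,2.7,0,0,0,0,0,-4.7,2.7,0,0,0,0,0,-4.7,2.7,0,0,0,0,0,-4.7,2.7,0,0,0,0,0,-4.7,2.7,0,0,0,0,0,-4.7,2.7,0,0,0,0,0,-4.7,2.7,0,0,0,0,0],
)

```text
time: 2.25
tool_pos: [0.4205, 0.1214, 0.2137]
ee_rot: [3.141, -0.0, 1.542]
wrist_force: [0.6, 1.1, -0.2]
width: 0.0939
```

>>> arm_command(
  plan=[-4.7,2.7,0,0,0,0,0,-4.7,2.7,0,0,0,0,0,-4.7,2.7,0,0,0,0,0,-4.7,2.7,0,0,0,0,0,-4.9,2.7,0,0,0,0,0,0,0,0,0,0,0,0,0,0,0,0,0,0,0],
)

```text
time: 3.12
tool_pos: [0.547, -0.1177, 0.2132]
ee_rot: [-3.141, -0.001, 1.54]
wrist_force: [0.4, -0.6, -0.4]
width: 0.0941
```

```bash
python3 - <<'E'
from h import *
from bench import robot,cams
import cv2
o=robot.get_obs();p=np.load("p.npy")
for n in("wrist","scene","side"):
    s=cams.snapshot(n);im=s["pixels"][:,:,::-1].copy(); cv2.imwrite(f"pics/c_{n}.png",im)
    if n=="wrist": s.pop("pixels");pickle.dump((s,o),open("W.pkl","wb"))
print(o["time"],o["tool_pos"],o["ee_rot"],tool_in_chute(p,o))
E
```

```text
3.125 [ 0.5469778  -0.11774132  0.21315205] [-3.14067002e+00 -1.01648919e-03  1.54012218e+00] [-0.13526659 -0.04331371  0.21315205]
```

View pics/c_wrist.png

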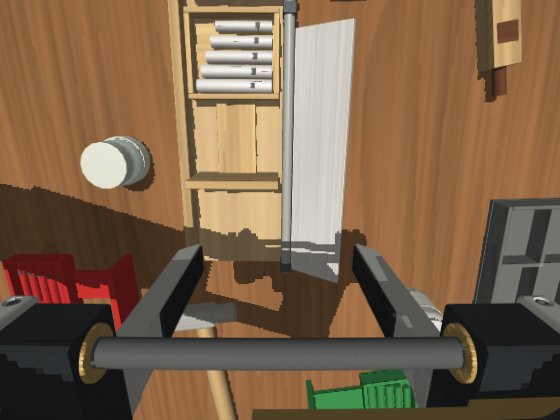

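View pics/c_side.png

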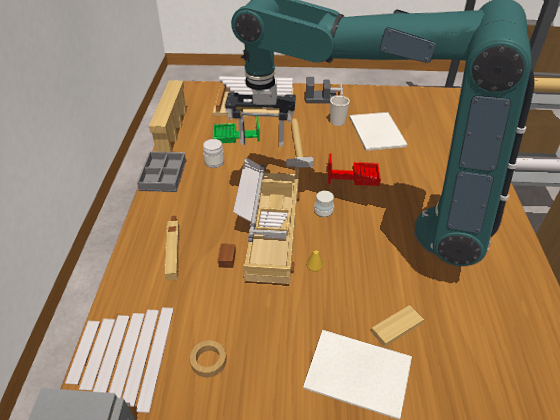

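The wrist view shows the push plate top at ~(190..278,183), the rod at column ~288, and the treadle outer corners at (338,281) and (355,20). I'll refine the pose with this view.

```bash
cat >> h.py <<'E'
def wcam(s,o):
    Tw=np.eye(4);Tw[:3,:3]=Ro.from_euler("xyz",o["ee_rot"]).as_matrix();Tw[:3,3]=o["tool_pos"]
    s=dict(s); s["camera_from_world"]=np.linalg.inv(Tw@s["tool_from_camera"]); return s
E
python3 - <<'E'
from h import *
import cv2
p=np.load("p.npy"); s=wcam(*pickle.load(open("W.pkl","rb"))); T=treadle
obs=[(T(-.21,.062),(338,282)),(T(.03,.062),(355,20)),([-.215,.048,.064],None),([-.215,-.048,.055],None)]
for q,u in obs: print(q,u,proj(s,c2w(p,q))[0])
def draw(p,t):
    im=cv2.imread("pics/c_wrist.png")
    def L(a,b,c): 
        P=proj(s,c2w(p,[a,b])).round().astype(int); cv2.line(im,tuple(map(int,P[0])),tuple(map(int,P[1])),c,1)
    for a,b in((T(-.21,.062),T(.03,.062)),(T(-.21,.006),T(.03,.006)),(T(-.21,.062),T(-.21,.006))): L(a,b,(0,0,255))
    for y,z in((.058,.064),(.048,.064),(-.048,.055)): L([-.215,y,z],[.07,y,z],(255,0,0))
    L([-.215,-.048,.04],[-.215,.048,.04],(255,0,0))
    L([t-.123,-.044,.095],[t-.123,.044,.095],(0,255,0));L([t-.04,-.044,.064],[t-.04,.044,.064],(0,255,0));L([t+.04,-.044,.064],[t+.04,.044,.064],(0,255,0))
    cv2.imwrite("pics/d.png",cv2.resize(im[0:300,130:400],None,fx=2,fy=2,interpolation=cv2.INTER_CUBIC))
draw(p,.012)
E
```

```text
[-0.21, np.float64(-0.10417080812440005), np.float64(0.1010078333504922)] (338, 282) [338.21716955 281.53225691]
[0.03, np.float64(-0.10417080812440005), np.float64(0.1010078333504922)] (355, 20) [354.21411718  13.3772376 ]
[-0.215, 0.048, 0.064] None [197.53181362 268.99583183]
[-0.215, -0.048, 0.055] None [282.17997426 265.62299154]
```

View pics/d.png

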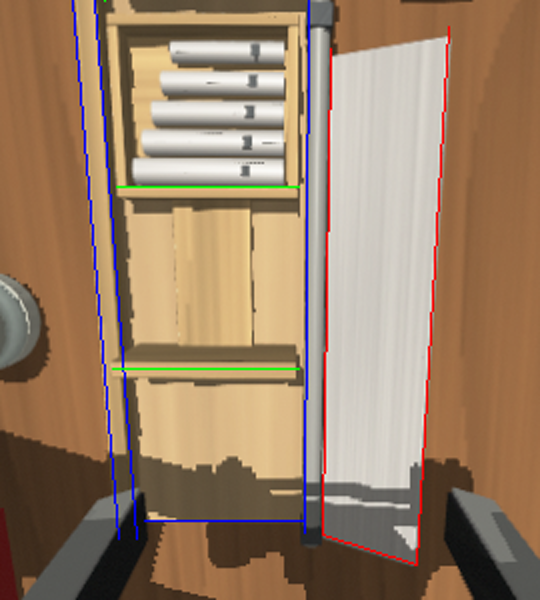

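The fit matches: the tray is at chute x≈0.0085 with its plate rear at ≈-0.115. The fingers will land at y≈-0.096 (treadle) and y≈+0.010 (push, 12 mm behind the plate). Descending now.

>>> arm_command(
  plan=[0,0,3,0,0,0,0,0,0,3,0,0,0,0,0,0,3,0,0,0,0,0,0,1.5,0,0,0,0,0,0,1,0,0,0,0,0,0,1,0,0,0,0,0,0,1,0,0,0,0,0,0,0.4,0,0,0,0],
)

```text
time: 4.28
tool_pos: [0.5488, -0.1186, 0.0753]
ee_rot: [3.138, 0.001, 1.539]
wrist_force: [3.3, 0.2, 4.5]
width: 0.0943
```

```bash
cat > look.py <<'E'
from h import *
from bench import robot,cams
import cv2,sys
t=sys.argv[1]
o=robot.get_obs();p=np.load("p.npy")
print(o["time"],tool_in_chute(p,o),o["ee_rot"],o["wrist_force"],o["width"])
a=[]
s=cams.snapshot("scene")["pixels"][120:290,165:365]; cv2.imwrite(f"pics/{t}_scene.png",cv2.resize(s[:,:,::-1],(800,680))[:600])
s=cams.snapshot("side")["pixels"][80:300,200:360]; s2=cams.snapshot("wrist")["pixels"]
s=cv2.resize(s,(390,536)); s2=cv2.resize(s2[:300,130:400],(400,444)); s2=np.vstack([s2,np.zeros((92,400,3),np.uint8)])
cv2.imwrite(f"pics/{t}_sw.png",np.hstack([s,s2])[:,:,::-1])
E
python3 look.py e
```

```text
4.275 [-0.13605601 -0.04515013  0.07526416] [3.13769046e+00 8.36079179e-04 1.53868132e+00] [3.29224884 0.19281127 4.48002343] 0.09426261681550273
```

View pics/e_scene.png

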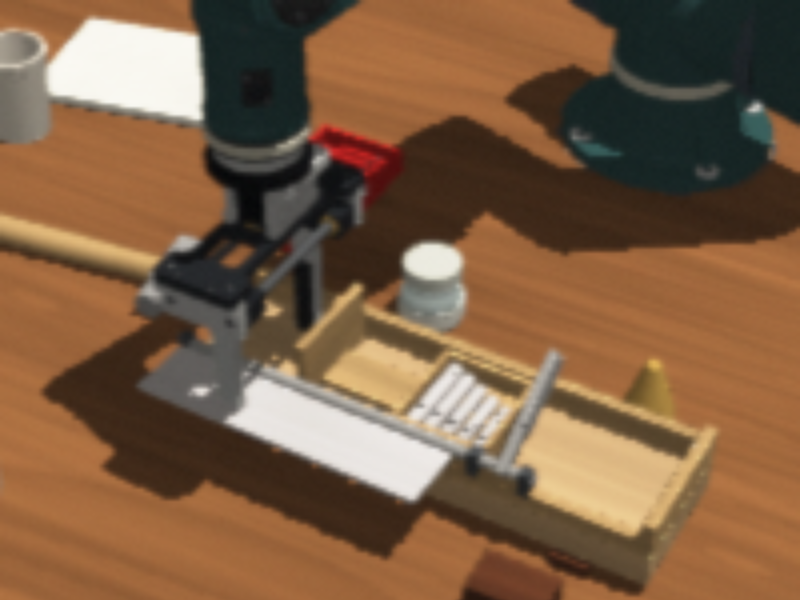

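View pics/e_sw.png

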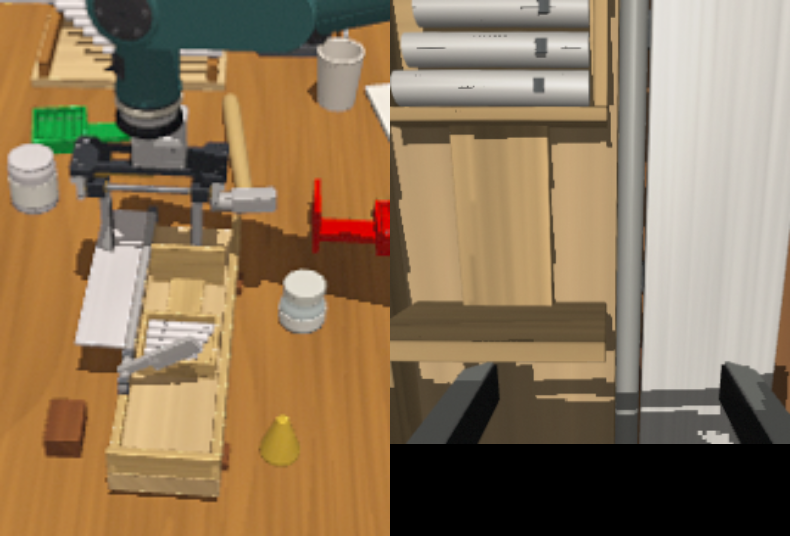

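The treadle is level, the gate is open (blade up at (150,355) in the side view) and the push finger is behind the plate. Pushing.

>>> arm_command(
  plan=[0,0,0,0,0,0,0,0,0,0,0,0,0,0,0.8,0,0,0,0,0,0,0.8,0,0,0,0,0,0,0.8,0,0,0,0,0,0,0.8,0,0,0,0,0,0,0.8,0,0,0,0,0,0,0.8,0,0,0,0,0,0],
)

```text
time: 5.42
tool_pos: [0.5476, -0.0719, 0.0743]
ee_rot: [-3.139, 0.005, 1.539]
wrist_force: [0.2, -7.1, 4.6]
width: 0.094
```

```bash
python3 look.py f
```

```text
5.425 [-0.08944845 -0.04252251  0.07427246] [-3.13899532  0.00483836  1.53863364] [ 0.17499045 -7.09313202  4.56660523] 0.09400384853718509
```

View pics/f_scene.png

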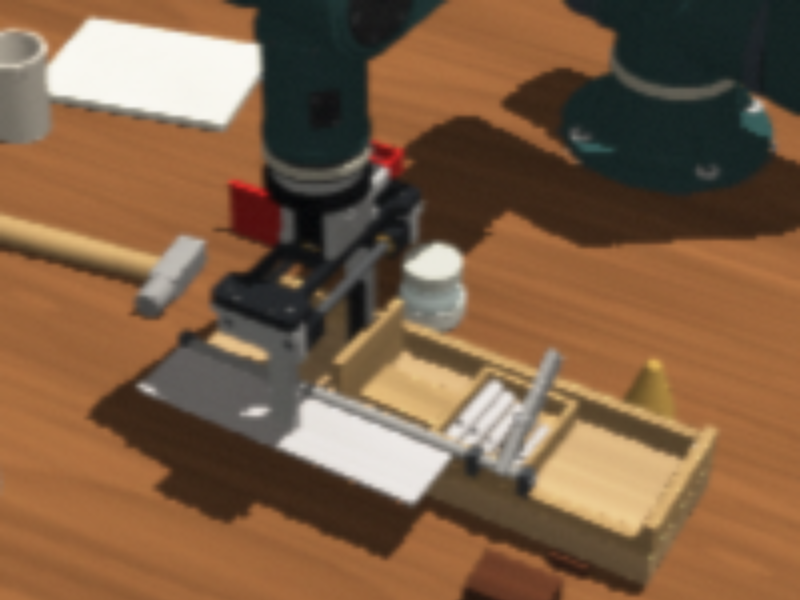

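View pics/f_sw.png

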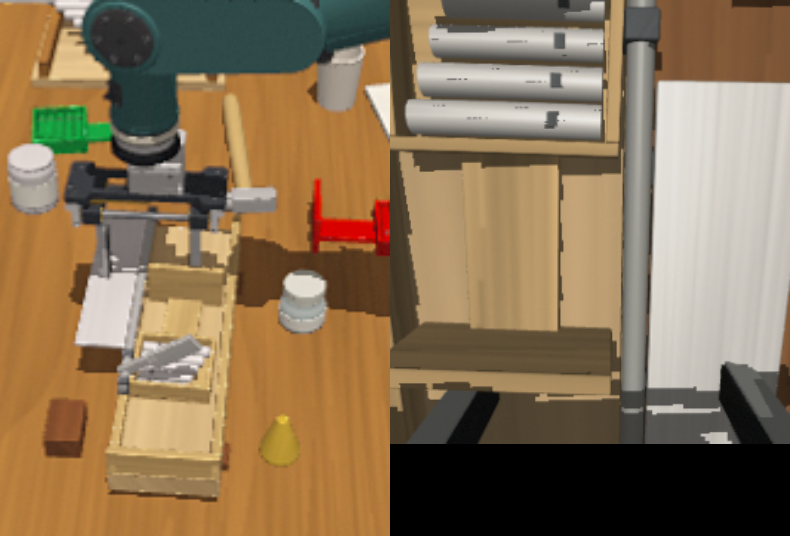

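>>> arm_command(
  plan=[0.9,0.1,0,0,0,0,0,0.9,0.1,0,0,0,0,0,0.9,0.1,0,0,0,0,0,0.9,0.1,0,0,0,0,0,0.9,0.1,0,0,0,0,0,0.9,0.1,0,0,0,0,0,0.9,0,0,0,0,0,0,0,0,0,0,0,0,0],
)

```text
time: 6.58
tool_pos: [0.5545, -0.0091, 0.0741]
ee_rot: [-3.136, 0.005, 1.539]
wrist_force: [-3.3, -7.2, 7.3]
width: 0.0941
```

```bash
python3 look.py g
```

```text
6.575 [-0.02640255 -0.04744247  0.07413821] [-3.13614992  0.00473487  1.53942914] [-3.26637484 -7.18224488  7.26400818] 0.09406735517276295
```

View pics/g_scene.png

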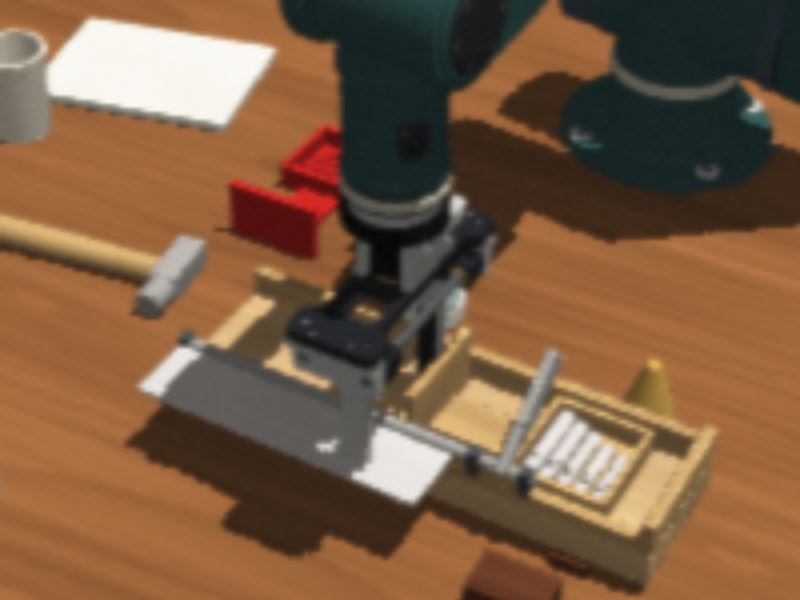

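View pics/g_sw.png

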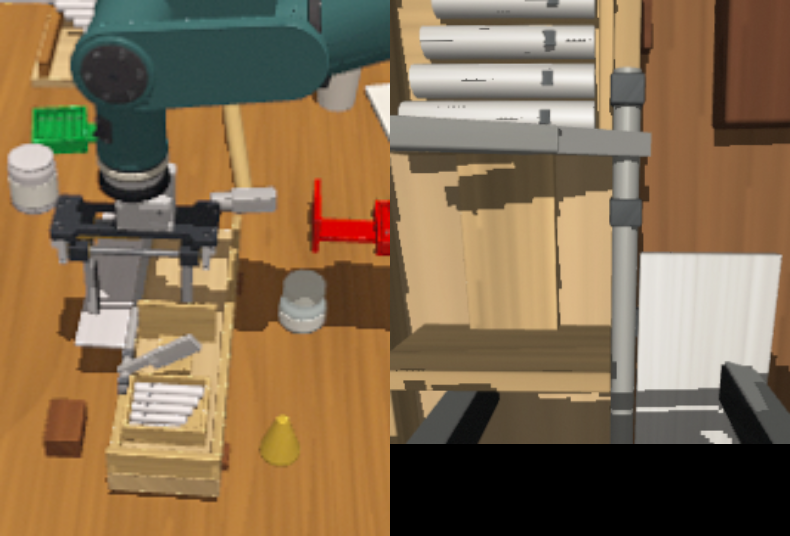

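>>> arm_command(
  plan=[0.7,0,0,0,0,0,0,0.7,0,0,0,0,0,0,0.6,0,0,0,0,0,0,0,0,0,0,0,0,0],
)

```text
time: 7.22
tool_pos: [0.5553, 0.0105, 0.0741]
ee_rot: [-3.136, 0.005, 1.539]
wrist_force: [-2.8, -8.4, 7.0]
width: 0.0942
```

```bash
python3 look.py i; python3 - <<'E'
from h import *
from bench import cams,robot
import cv2
p=np.load("p.npy");t=.126
for n in("side","scene"):
    s=cams.snapshot(n);im=s["pixels"][:,:,::-1].copy()
    for q,c in (([t-.04,.044,.064],(0,255,0)),([t+.04,.044,.064],(0,255,0)),([t+.04,-.044,.064],(0,255,0)),([t-.04,-.044,.064],(0,255,0)),([.18,.048,.064],(0,0,255)),([.07,.048,.064],(0,0,255)),([.18,-.048,.055],(0,0,255)),([.07,-.048,.055],(0,0,255))):
        x,y=proj(s,c2w(p,q))[0].round().astype(int); im[y,x]=c
    im=im[190:300,215:315] if n=="side" else im[190:280,250:360]
    cv2.imwrite(f"pics/i2_{n}.png",cv2.resize(im,None,fx=5,fy=5,interpolation=cv2.INTER_NEAREST))
E
```

```text
7.225 [-0.00684186 -0.04757978  0.07414541] [-3.13643091  0.00539386  1.53923948] [-2.83257735 -8.387446    7.00939718] 0.09415530619952375
```

View pics/i2_side.png

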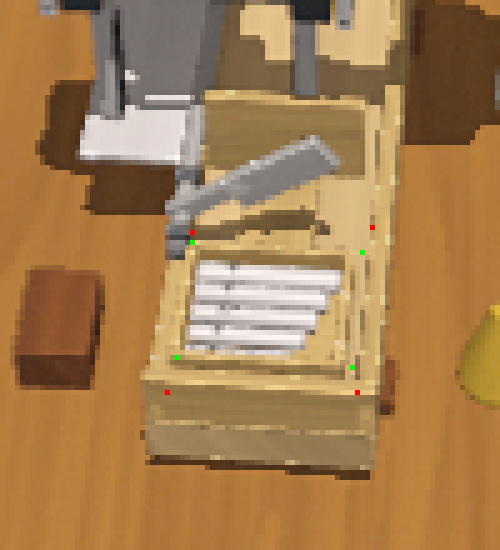

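View pics/i2_scene.png

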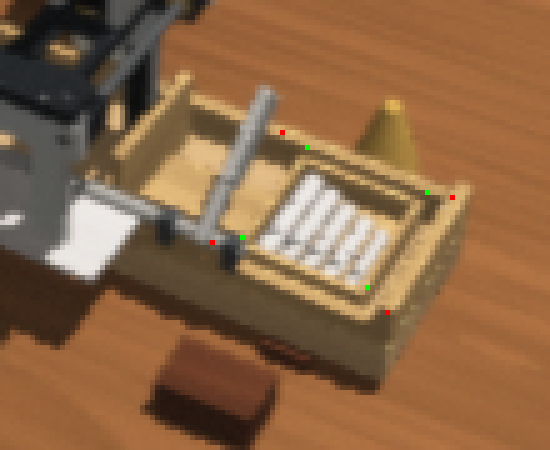

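The tray is at x≈0.126, with its rear ~16 mm past the gate line. I'll back the finger off, then raise it.

>>> arm_command(
  plan=[-0.7,0,0,0,0,0,0,-0.8,0,0,0,0,0,0,0,0,-0.6,0,0,0,0,0,0,-0.8,0,0,0,0,0,0,-0.8,0,0,0,0,0,0,-0.8,0,0,0,0,0,0,-1,0,0,0,0,0,0,-1.5,0,0,0,0],
)

```text
time: 8.48
tool_pos: [0.5572, -0.0025, 0.13]
ee_rot: [3.141, 0.0, 1.539]
wrist_force: [-0.3, 0.0, -0.0]
width: 0.0939
```

>>> arm_command(
  plan=[0,0,-3,0,0,0,0,0,0,-3,0,0,0,0,0,0,-3,0,0,0,0,-4,0,-1,0,0,0,0,-5,0,0,0,0,0,0,-5,0,0,0,0,0,0,-3,0,0,0,0,0,0,0,0,0,0,0,0,0],
)

```text
time: 9.48
tool_pos: [0.5516, -0.1745, 0.2301]
ee_rot: [3.141, 0.0, 1.535]
wrist_force: [0.3, 0.3, -0.5]
width: 0.0939
```

```bash
python3 look.py j
```

```text
9.475 [-0.19181821 -0.04966586  0.2300682 ] [3.14064792e+00 4.96979349e-04 1.53516431e+00] [ 0.33883537  0.33336011 -0.47647953] 0.09388569683216083
```

View pics/j_scene.png

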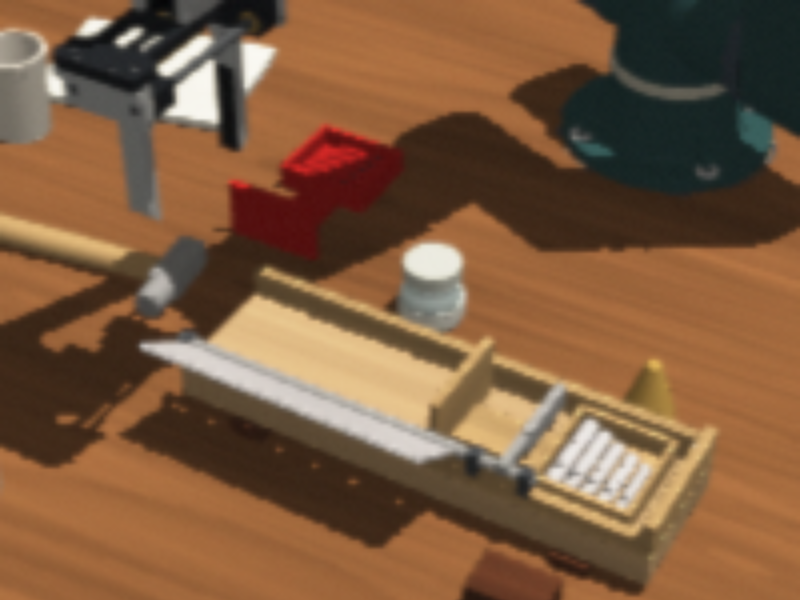

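View pics/j_sw.png

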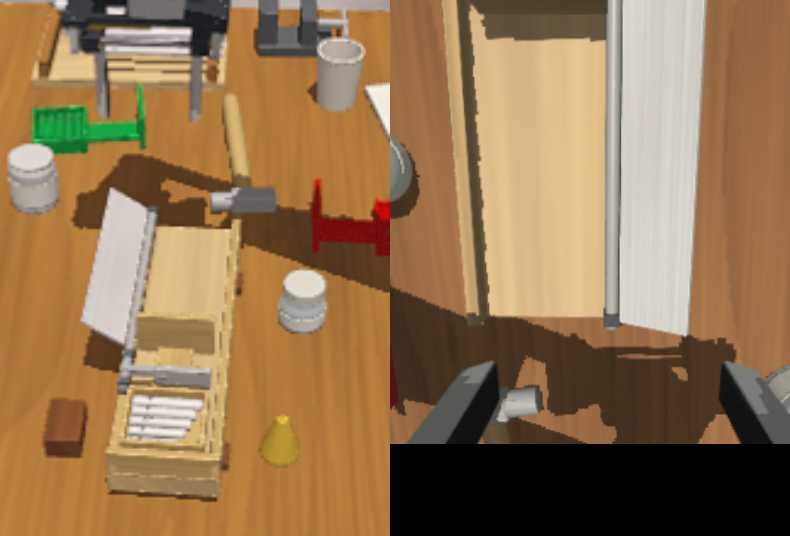

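The gate is shut behind the pipe part, the tray is flat in the bay, the hand is clear and the bystanders haven't moved. Handing in.

```bash
python3 -c "
from bench import close_job; print(close_job())"
```

```text
the job is handed in; nothing more can be done
None
```

The tray is in the bay with the gate shut behind it, and the job was handed in at about 9.6 s of the 42 s allowed.

- **What I did:** One finger pressed the treadle level and held it, at about 4–7 N of upward force on the wrist. The other finger pushed the end plate about 117 mm along the chute. I then backed the finger off the plate, let the treadle up slowly and lifted the hand away.
- **Last checks:** The final pictures show the gate down over the tongue and the tray flat, with the pipe part about 16 mm past the gate line. I saw no other thing moved, though I judged that by eye and did not measure it. The wrist force was near zero, so the hand was touching nothing.
- **Disagreements:** The tray turned slightly during the push (a degree or two by eye), so I moved the push finger nearer the middle of the plate. The position fit was off by up to about 3 pixels at some chute corners, but it matched the close wrist view. No check failed. `close_job()` gives no verdict, so I have not seen how the run was judged.

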